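# Unlock the display hood and hold the key turned

## Robot

A 6-joint arm with a two-finger parallel gripper is mounted at the origin on the work surface. World frame = base frame: x ahead of the robot, y to its left, z up, the work surface at z = 0. Lengths are in m, angles in rad, forces in N, time in s.
With the tool pointing down it reaches from about 0.3 to 0.825 m from the base axis. Payload 5.4 kg.
Tool frame: the origin (TCP) lies at the very end of the fingers, on their centre line; the grasp point (between the pads) lies 19 mm behind it; z points along the fingers, x is the direction in which the jaws open and shut, and the axes are right-handed (so a half turn about z gives the same grasp; the last joint's range is limited). The gripper opens to 92 mm and grips with 3 to 60 N. Pads are 20 mm wide; open, the fingers measure 128 mm over their backs; the gripper's body (75 mm by 189 mm) begins 69 mm behind the grasp point.
Start: joints at [-1.542, 0.158, 1.597, -0, 1.386, -0.21], TCP at [0.136, -0.559, 0.215] pointing down, gripper open.
Joint ranges: [-2.91, 2.91], [-0.94, 2.29], [0.18, 2.7], [-1.29, 4.43], [0.17, 2.64], [-3, 3]. Speed limits (rad/s): [2.57, 2.57, 3.14, 3.14, 3.14, 3.14].

## Interface

Orientations are given as a rotation vector (axis times angle).
In Python, from workcell import bot gives the robot as it stands. Calls block until the motion is done:
- bot.goto(position, orientation): joint-space move of the TCP to a pose.
- bot.line_to(position, rot=None, max_speed=0.15): straight line of the TCP; rot=None keeps the orientation; max_speed is the mean speed in m/s.
- bot.set_joints(angles): joint-space move.
- bot.set_gripper(opening, newtons=None): opening from 0.0 (shut) to 1.0 (fully open); newtons is the grip in N (None keeps the last); returns when the fingers have stopped.
- bot.hold(seconds).
- bot.inverse_kinematics(position, orientation): joint angles nearest the present ones, or None.
- bot.read_camera(name): name is "scene" or "side" or "wrist"; returns a dict with "pixels" (420x560x3 uint8, blue, green, red), "fx", "fy", "cx", "cy" (pixels), "R" (3x3) and "t" (3): a world point X has camera coordinates R X + t. Camera axes: x right, y down, z forward; pixel columns grow to the right and rows downward; lengths in m; the calibration is good to about 2 mm. A picture is of the moment at which its call begins. There is no depth.
A pose or a line that the arm cannot do raises bot.MotionError and nothing moves.
- bot.job_done(): hands the job in, once; it reports no verdict.
Readings, each from a call of its own:
- bot.current_clock(): time.
- bot.current_joints(): joint angles.
- bot.current_joint_vel(): joint speeds.
- bot.current_effort(): joint torques, N m.
- bot.current_ee_pos(): TCP position.
- bot.current_tool_rot(): TCP orientation.
- bot.current_contact_force(): force on the tool from outside, world axes, zero at the start.
- bot.current_ft_torque(): the same for the moment, N m.
- bot.current_opening(): opening from 0.0 (shut) to 1.0 (fully open).
Only numpy, scipy, OpenCV 4.12 (cv2) and the standard library are available. Lean on these libraries where they do the work, as an engineer would, in place of code of your own. Each camera call takes 0.05 s, during which the arm holds its last target.

## Task

Slide the white cover on top of the display console all the way open, then take the red key from its wooden stand, push it fully home into the lock past the sticky pins (a little wiggling helps) and turn it a quarter turn clockwise to its stop. The lock springs back, so finish while still gripping the key, holding it fully in and turned; leave the jar, the jug and the stack of plates where they stand.

Things in the scene. Friction and masses are not known exactly. Their poses are not given: they have to be found in the camera images.
- keyhole (a point): Centre of the keyhole in the upper face of the brass lock plate (60 x 60 mm), 110 mm above the counter; hidden by the cover at first. Axes are the console's. The keyhole is an upright slot 18 mm along x, 8 mm along y. The plate is fixed, 8 mm thick; under it a turning cylinder has a slot 17.6 x 7.2 mm, 22 mm deep, in line with the keyhole at rest.
- console: Display console, fixed: wooden plinth 200 mm along x, 340 mm along y, 110 mm high; origin at the centre of its underside, x away from the robot at yaw 0. On its +y end a glass hood 75 mm high begins 83 mm from the keyhole, past a small steel bolt; two rails, 10 mm high, run along x, 37 mm either side of the keyhole.
- cover_tab (a point): Centre of the black grip tab on the white sliding cover (cover 70 x 68 mm, its top 8 mm above the console's top; it carries the tab). The tab is upright, 12 mm along x, 40 mm along y, 26 mm high (13 mm above and below this point), and its axes are the console's. With the cover shut the tab lies 22 mm in -x of the keyhole. It moves in -x with the cover.
- cover (a joint): Slide of the white cover in m: 0 = shut, centred over the keyhole; grows as the cover slides along the console's -x (towards the robot); 0.088 = fully open, at its stop. Starts at 0 to 0.012. Needs about 2 N, stays where left.
- key_grip (a point): Centre of the key's red head: 30 mm along the key's x, 10 mm along y (grip it across this), 42 mm high. The key (about 60 g) starts upright in the stand, x within 1.2 rad of world x, and fits the keyhole either way round. Under the head a steel collar 24 mm in diameter, underside 31 mm below this point: fully home it sits on the lock plate, so this point is 31 mm above the plate.
- key_tip (a point): Lowest point of the key, on its axis, 57 mm below the centre of its head; same axes. From here up: flat steel bit 16 mm along x, 6 mm along y, 13 mm high with a rounded lower edge; round stem 6 mm in diameter; collar from 26 to 30 mm, neck, head from 36 to 78 mm. Fully home the tip is 26 mm below the lock plate's face.
- stand: Dark wooden key stand, fixed, a block 60 x 60 mm, 34 mm high, origin at the centre of its underside. The key's bit stands in a slot 18 x 8 mm, 30 mm deep, along its x; the key's collar rests on its top.
- lock (a joint): Turn of the lock cylinder, rad: 0 at rest, grows clockwise from above, stop at 1.57. It turns only with the key at least 21 mm in; a spring (0.05 to 0.2 N m) turns it back. The key has about 0.1 rad of play. Two side pins 15 to 20 mm below the plate's face jut into the slot: pressed straight they yield at 11 to 16 N, at about half that with a to-and-fro twist of 6 degrees.
- jar: Bystander: blue jar, 54 mm in diameter, 85 mm high, loose; origin at the centre of its underside.
- jug: Bystander: white jug with a red band and a handle, about 100 mm in diameter, 130 mm high, loose; origin at the centre of its underside.
- plates: Bystander: stack of white plates, 160 mm in diameter, 48 mm high, loose; origin at the centre of its underside.
Mind the look-alikes: they are no part of the job. What is shaped like the part that bears key_grip but orange is not meant.

How it is judged:
By the outcome, as a careful person would: the job done as asked, in the order asked, and still so for the second after the job is handed in, while the arm keeps its last pose, push and grip.
It also fails if it takes over 61 s, if anything falls off the work surface, if the arm or the gripper's body presses on something with over 40 N, if the wrist force passes 120 N, or if a joint passes its speed limit or range.

## Working session

There is one attempt and no reset: what is moved stays moved. The work goes in short steps, each a Python script; the robot and the scene stay as the last script left them, time stands still between calls to the robot, and variables do not carry over. Pictures are saved under pics/ and viewed, and the job is handed in when it is done.

```bash
ls; mkdir -p pics
python3 - <<'E'
from workcell import bot
import cv2,pickle
d={}
for n in ("scene","side","wrist"):
    c=bot.read_camera(n); d[n]=c
    cv2.imwrite(f"pics/{n}0.png",c["pixels"])
    print(n,c["fx"],c["cx"],c["cy"],c["R"],c["t"])
pickle.dump(d,open("cams0.pkl","wb"))
print(bot.current_clock(),bot.current_tool_rot(),bot.current_ee_pos())
E
```

```text
pics
scene 402.47305822767726 290.14916842862226 212.09548256451657 [[ 0.14855765  0.98870711  0.01971967]
 [ 0.71186832 -0.09307738 -0.69611788]
 [-0.68642125  0.11745144 -0.71765663]] [-0.04625446 -0.28858046  1.44898407]
side 525.11032299052 286.84342433660083 207.93411463027235 [[-0.70938156 -0.70470617 -0.01292305]
 [-0.38634377  0.40411147 -0.82911544]
 [ 0.58950512 -0.58316647 -0.55892807]] [0.36085631 0.29011348 1.27803433]
wrist 342.0623507413512 283.90878818568166 212.56836900363655 [[ 0.23647867 -0.97163451 -0.00205199]
 [-0.94290528 -0.22999524  0.24089793]
 [-0.23453669 -0.0550324  -0.97054829]] [-0.57407188 -0.02683996  0.38931564]
0.15 [-2.46937929e+00  1.94028928e+00  1.47142565e-03] [ 0.13597864 -0.55818969  0.21384997]
```

View pics/scene0.png

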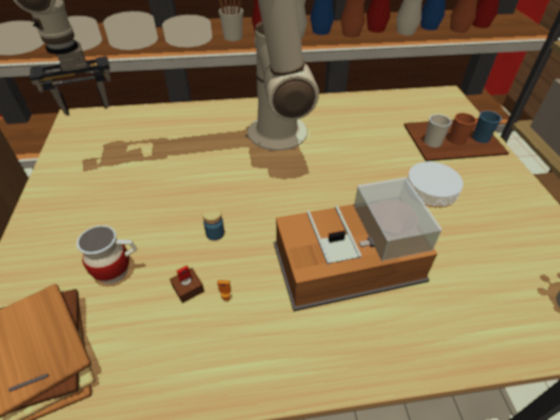

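View pics/side0.png

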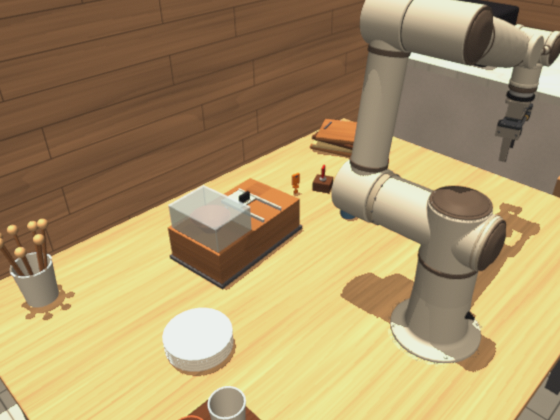

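View pics/wrist0.png

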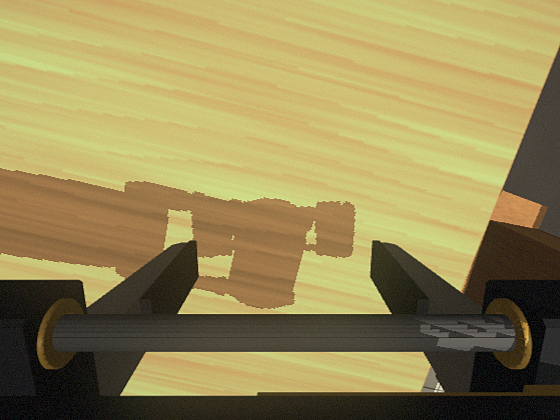

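The scene view shows the console at about (350,245), with the glass hood on its right (+y) end and the white cover with its black tab at (337,237). There are two key-like things. The red head at (184,272) stands in the dark stand at (187,285). The orange one at (225,288) stands loose on the table and is the look-alike. The red one fits; I'll enlarge it to confirm.

```bash
cat > h.py <<'E'
import numpy as np,cv2,pickle
def ray(c,u,v):
    R=np.array(c["R"]);t=np.array(c["t"])
    d=R.T@np.array([(u-c["cx"])/c["fx"],(v-c["cy"])/c["fy"],1.]); return -R.T@t,d/np.linalg.norm(d)
def onz(c,u,v,z):
    o,d=ray(c,u,v); return o+d*(z-o[2])/d[2]
def tri(c1,p1,c2,p2):
    o1,d1=ray(c1,*p1);o2,d2=ray(c2,*p2)
    s=np.linalg.lstsq(np.stack([d1,-d2],1),o2-o1,rcond=None)[0]
    a=o1+s[0]*d1;b=o2+s[1]*d2
    return (a+b)/2,np.linalg.norm(a-b)
def proj(c,X):
    q=np.array(c["R"])@np.array(X)+np.array(c["t"]); return np.array([c["fx"]*q[0]/q[2]+c["cx"],c["fy"]*q[1]/q[2]+c["cy"]])
E
python3 - <<'E'
from h import *
d=pickle.load(open("cams0.pkl","rb"))
a=d["scene"]["pixels"];b=d["side"]["pixels"]
z=lambda i,x,y,w,h,k:cv2.resize(i[y:y+h,x:x+w],None,fx=k,fy=k,interpolation=cv2.INTER_CUBIC)
cv2.imwrite("pics/c1.png",z(a,150,250,100,60,8))
cv2.imwrite("pics/c2.png",z(a,265,170,180,130,4.4))
cv2.imwrite("pics/c3.png",z(b,160,150,190,130,4.2))
E
```

```text
(no output)
```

View pics/c1.png

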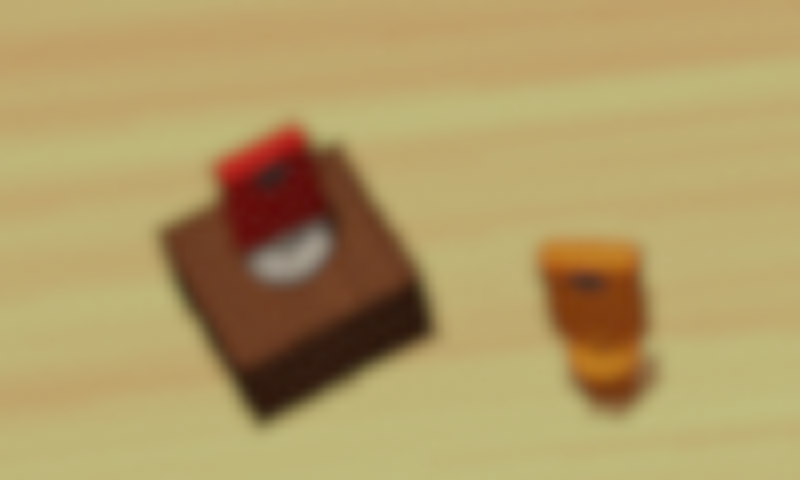

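View pics/c2.png

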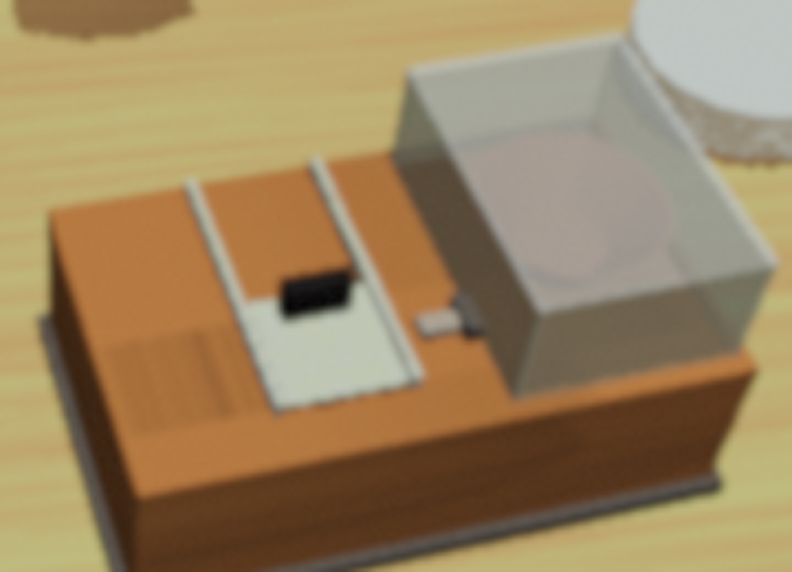

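View pics/c3.png

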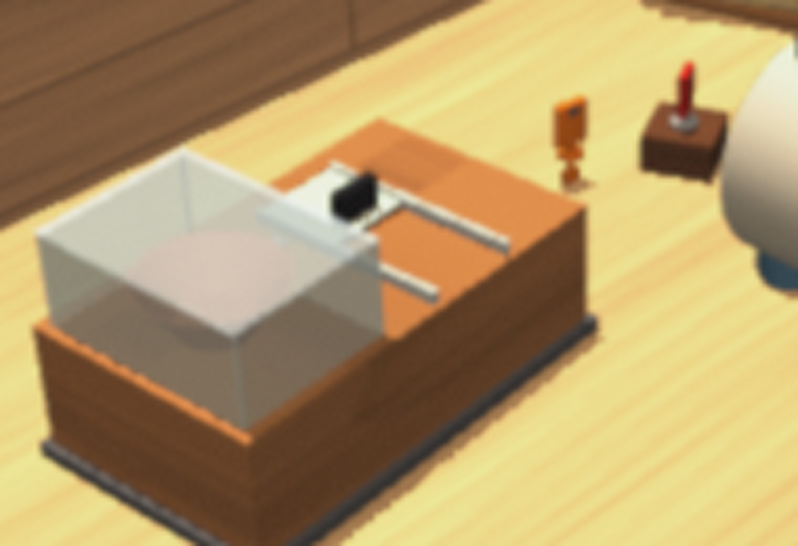

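The crop confirms it: the red key (with its steel collar) is in the dark stand, and the orange one is the decoy. Next I'll get coarse positions.

Run:
```python
from h import *
np.set_printoptions(precision=4,suppress=True)
d=pickle.load(open("cams0.pkl","rb"));s=d["scene"];e=d["side"]
f=lambda x,y:(265+x/4.4-.5,170+y/4.4-.5)
g=lambda x,y:(150+x/8-.5,250+y/8-.5)
k=lambda x,y:(160+x/4.2-.5,150+y/4.2-.5)
A,B,C=[onz(s,*f(*p),.11) for p in((52,212),(140,498),(755,370))]
print("corners",A,B,C,"lens",np.linalg.norm(A-B),np.linalg.norm(B-C))
print("yaw x",np.arctan2(*(B-A)[1::-1]),"yaw y",np.arctan2(*(C-B)[1::-1])-np.pi/2)
yaw=np.arctan2(*(C-B)[1::-1])-np.pi/2
ux=np.array([np.cos(yaw),np.sin(yaw),0]);uy=np.array([-np.sin(yaw),np.cos(yaw),0])
c=B+(C-B)/2-ux*.1; print("centre",c)
# tab top z=.139?
T=onz(s,*f(315,279),.11+.008+.026-.0); print("tabtop",T)
T2,err=tri(s,f(316,292),e,k(355,197)); print("tab tri",T2,err)
for n,p in(("rail1top",(192,183)),("rail2top",(317,160)),("rail2bot",(415,378))): print(n,(onz(s,*f(*p),.12)-c)@np.stack([ux,uy,0*ux],1))
# cover lower edge corners
for p in((278,410),(423,380)): print("cov",(onz(s,*f(*p),.118)-c)@np.stack([ux,uy,0*ux],1))
print("tab rel",(T2-c)@np.stack([ux,uy,0*ux],1))
P=[onz(s,*g(*p),.034) for p in((163,235),(340,148),(430,330)[:0] or (425,280),(245,365))]
print("stand",np.array(P),np.mean(P,0))
print("key top", onz(s,*g(220,168),.107),onz(s,*g(300,130),.107))
print(tri(s,g(270,190),e,k(685,90)))
# others
for n,p,z in(("jar",(214,217),.085),("jug",(99,240),.13),("decoy",(225,284),.03),("plates",(436,181),.048)):print(n,onz(s,*p,z))
```

```text
corners [ 0.5235 -0.0689  0.11  ] [ 0.7206 -0.0502  0.11  ] [0.6852 0.2838 0.11  ] lens 0.19800201417214616 0.33590989919194025
yaw x 0.09463833202288141 yaw y 0.10560602030136512
centre [0.6035 0.1063 0.11  ]
tabtop [0.621  0.0575 0.144 ]
tab tri [0.6205 0.0608 0.1315] 0.002779059430195318
rail1top [-0.0922 -0.0854  0.    ]
rail2top [-0.0932 -0.0099  0.    ]
rail2bot [ 0.0693 -0.0131  0.    ]
cov [ 0.0706 -0.0876  0.    ]
cov [ 0.0701 -0.0087  0.    ]
tab rel [ 0.0121 -0.047   0.    ]
stand [[ 0.6184 -0.3371  0.034 ]
 [ 0.5932 -0.2857  0.034 ]
 [ 0.645  -0.26    0.034 ]
 [ 0.6674 -0.3113  0.034 ]] [ 0.631  -0.2985  0.034 ]
key top [ 0.6513 -0.306   0.107 ] [ 0.6411 -0.2846  0.107 ]
(array([ 0.6302, -0.2987,  0.064 ]), np.float64(0.004144488312992067))
jar [ 0.4769 -0.2245  0.085 ]
jug [ 0.559  -0.4796  0.13  ]
decoy [ 0.648  -0.2081  0.03  ]
plates [0.3778 0.431  0.048 ]
```

```bash
cat >> h.py <<'E'
from scipy.spatial.transform import Rotation as Ro
def down(psi):
    return Ro.from_matrix(np.array([[np.cos(psi),np.sin(psi),0],[np.sin(psi),-np.cos(psi),0],[0,0,-1.]]))
def dr(psi): return down(psi).as_rotvec()
def psi_of(rv):
    m=Ro.from_rotvec(rv).as_matrix(); return np.arctan2(m[1,0],m[0,0])
E
python3 - <<'E'
from h import *
from workcell import bot
np.set_printoptions(precision=4,suppress=True)
d=pickle.load(open("cams0.pkl","rb"));w=d["wrist"]
T=Ro.from_rotvec(bot.current_tool_rot()).as_matrix();p=np.array(bot.current_ee_pos())
R=np.array(w["R"]);o=-R.T@np.array(w["t"])
print("cam in tool",T.T@(o-p),"fwd",T.T@R[2])
bot.goto([.545,.06,.33],dr(.105))
c=bot.read_camera("wrist");pickle.dump(c,open("w1.pkl","wb"));cv2.imwrite("pics/w1.png",c["pixels"])
print(bot.current_clock(),bot.current_ee_pos(),bot.current_joints())
E
```

```text
cam in tool [ 0.0001 -0.0677 -0.1693] fwd [-0.0006  0.2412  0.9705]
2.85 [0.545  0.0593 0.3298] [-0.1121  0.0383  1.5014 -0.0001  1.6023 -0.2158]
```

View pics/w1.png

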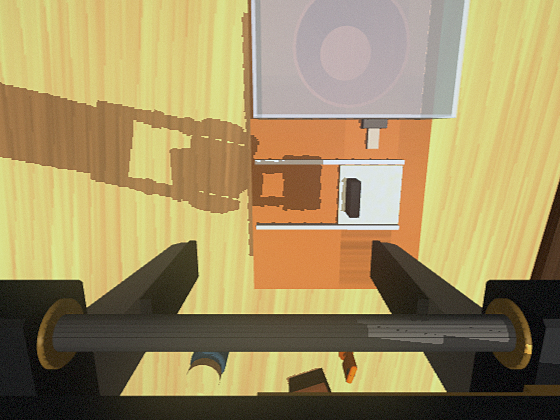

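The wrist view shows the cover at (338–402, 163–227) between the two rails (rows 161 and 227), with the tab at about (352,197). I'll measure from these.

Run:
```python
from h import *
np.set_printoptions(precision=4,suppress=True)
c=pickle.load(open("w1.pkl","rb"));im=c["pixels"]
cv2.imwrite("pics/w1c.png",cv2.resize(im[100:300,235:435],None,fx=3,fy=3,interpolation=cv2.INTER_CUBIC))
hsv=cv2.cvtColor(im,cv2.COLOR_BGR2HSV)
m=((hsv[...,1]<50)&(hsv[...,2]>150)).astype(np.uint8); roi=np.zeros_like(m);roi[155:235,330:410]=1;m*=roi
n,l,st,ce=cv2.connectedComponentsWithStats(m);i=1+np.argmax(st[1:,4]);print(st[i])
mk=(hsv[...,2]<60).astype(np.uint8);roi[:]=0;roi[170:225,335:370]=1;mk*=roi
cn=max(cv2.findContours(mk,0,cv2.CHAIN_APPROX_NONE)[0],key=cv2.contourArea);print("tab",cv2.boundingRect(cn),cv2.minAreaRect(cn))
# plinth edges: orange top
mo=((hsv[...,0]<16)&(hsv[...,1]>130)&(hsv[...,2]>100)).astype(np.uint8)
roi[:]=0;roi[120:292,245:445]=1;mo*=roi
cv2.imwrite("pics/mo.png",mo*255)
for p in((254,289),(389,289)): print("plinth",onz(c,*p,.11))
# rails: bright rows within columns 262-330
for r0,r1,x0,x1 in((155,172,330,402),(218,235,262,330)):
    pts=[]
    for x in range(x0,x1,2):
        col=im[r0:r1,x].min(1).astype(float); w=np.clip(col-col.max()*.8,0,None); pts.append((x,r0+(w*np.arange(r1-r0)).sum()/w.sum()))
    pts=np.array(pts);W=np.array([onz(c,*p,.12)[:2] for p in pts])
    f=np.polyfit(W[:,0],W[:,1],1);print("rail yaw",np.arctan(f[0]),"y at .62",np.polyval(f,.62),pts[0],pts[-1])
```

```text
[ 338  166   65   58 2888]
tab (347, 212, 2, 3) ((347.5, 213.0), (2.1213202476501465, 0.7071067094802856), 45.0)
plinth [ 0.5213 -0.0708  0.11  ]
plinth [ 0.6878 -0.0533  0.11  ]
rail yaw 0.057921398970512614 y at .62 0.09531808403291281 [330.     161.4239] [400.     165.6058]
rail yaw 0.10396427862889328 y at .62 0.02310745715814492 [262.     226.9107] [328.     226.9182]
```

View pics/w1c.png

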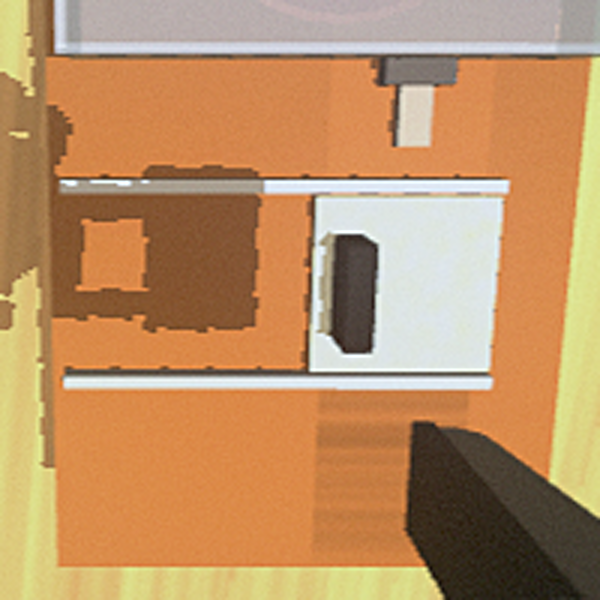

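Run:
```python
from h import *
np.set_printoptions(precision=4,suppress=True)
c=pickle.load(open("w1.pkl","rb"))
f=lambda x,y:(235+(x+.5)/3-.5,100+(y+.5)/3-.5)
yaw=.105;M=np.array([[np.cos(yaw),-np.sin(yaw)],[np.sin(yaw),np.cos(yaw)]])
for n,z,ps in(("cover",.118,((316,196),(503,196),(491,373),(309,373))),("rails",.12,((60,186),(509,186),(492,382),(64,382))),("tabtop R",.144,((377,245),(377,345),(335,240),(333,340))),("tab top ymid",.144,((355,235),(355,352))),("hoodbase",.11,((50,55),(300,55))),("plinth",.11,((58,566),(590,58),(50,110)))):
    P=np.array([onz(c,*f(*p),z)[:2] for p in ps]); print(n,"\n",P,"\n in console axes",P@M, (P@M).mean(0))
    if n in("rails","cover"): print("yaws",np.arctan2(*(P[1]-P[0])[::-1]),np.arctan2(*(P[2]-P[3])[::-1]),np.arctan2(*(P[0]-P[3])[::-1])-np.pi/2,np.arctan2(*(P[1]-P[2])[::-1])-np.pi/2)
```

```text
cover 
 [[0.6042 0.0928]
 [0.6729 0.0999]
 [0.681  0.0324]
 [0.6112 0.0251]] 
 in console axes [[ 0.6106  0.0289]
 [ 0.6797  0.0289]
 [ 0.6806 -0.0391]
 [ 0.6104 -0.0391]] [ 0.6453 -0.0051]
yaws 0.10381791762001254 0.10405077796271492 0.10336292002926895 0.11876653499033463
rails 
 [[0.5098 0.0868]
 [0.6737 0.1039]
 [0.6813 0.0294]
 [0.5176 0.0123]] 
 in console axes [[ 0.5161  0.0329]
 [ 0.6809  0.0327]
 [ 0.6806 -0.0422]
 [ 0.516  -0.042 ]] [ 0.5984 -0.0046]
yaws 0.10380533389209542 0.10406315503433324 0.1036845167765188 0.10096105365550145
tabtop R 
 [[0.6233 0.0804]
 [0.6289 0.0448]
 [0.6084 0.0806]
 [0.613  0.045 ]] 
 in console axes [[ 0.6283  0.0146]
 [ 0.6301 -0.0213]
 [ 0.6135  0.0164]
 [ 0.6144 -0.0195]] [ 0.6216 -0.0024]
tab top ymid 
 [[0.6151 0.0831]
 [0.6215 0.0415]] 
 in console axes [[ 0.6204  0.0181]
 [ 0.6224 -0.0239]] [ 0.6214 -0.0029]
hoodbase 
 [[0.5015 0.1329]
 [0.5924 0.1423]] 
 in console axes [[0.5126 0.0796]
 [0.604  0.0794]] [0.5583 0.0795]
plinth 
 [[ 0.5212 -0.0699]
 [ 0.698   0.1522]
 [ 0.5031  0.1133]] 
 in console axes [[ 0.511  -0.1241]
 [ 0.7101  0.0782]
 [ 0.5122  0.0599]] [0.5778 0.0047]
```

```bash
cat >> h.py <<'E'
yaw=.104
M=np.array([[np.cos(yaw),-np.sin(yaw)],[np.sin(yaw),np.cos(yaw)]])
def W(x,y,z): # console axes (rotated only) -> world
    return [*(M@np.array([x,y])),z]
E
python3 - <<'E'
from h import *
from workcell import bot
np.set_printoptions(precision=4,suppress=True)
bot.set_gripper(.45,20)
bot.goto(W(.6225,-.0035,.20),dr(yaw))
bot.line_to(W(.6225,-.0035,.122))
print(bot.current_contact_force(),bot.current_ee_pos(),W(.6225,-.0035,.122))
bot.set_gripper(0,20)
print(bot.current_contact_force(),bot.current_opening()*92,bot.current_clock())
bot.line_to(W(.6225-.06,-.0035,.122),max_speed=.08)
print(bot.current_contact_force(),bot.current_opening()*92,bot.current_clock())
x=.6225-.06
while x>.6225-.1:
    x-=.004; bot.line_to(W(x,-.0035,.122),max_speed=.04)
    f=np.array(bot.current_contact_force());fx=f[:2]@M[:,0]
    print(round(x,4),fx,np.array(bot.current_ee_pos())[:2]@M)
    if fx>12: break
print(bot.current_clock())
c=bot.read_camera("scene");cv2.imwrite("pics/s2.png",cv2.resize(c["pixels"][170:300,265:445],None,fx=4.4,fy=4.4,interpolation=cv2.INTER_CUBIC))
E
```

```text
[ 0.0583 -0.2763  0.1674] [0.6205 0.0611 0.1239] [np.float64(0.6194998974109767), np.float64(0.06114226940333077), 0.122]
[0.3553 1.2712 2.2027] 11.854652341954937 5.575
[-1.9702  0.2253  6.305 ] 11.817096131116646 6.475
0.5585 0.1731954091350884 [ 0.5587 -0.0035]
0.5545 0.5845790161860999 [ 0.5546 -0.0035]
0.5505 0.9143136774718743 [ 0.5503 -0.0035]
0.5465 0.8968485505853233 [ 0.5461 -0.0035]
0.5425 0.10820198635443411 [ 0.542  -0.0035]
0.5385 -0.24949148198396168 [ 0.5379 -0.0035]
0.5345 9.32511271466664 [ 0.5357 -0.0035]
0.5305 24.654130226021085 [ 0.5355 -0.0035]
8.475
```

View pics/s2.png

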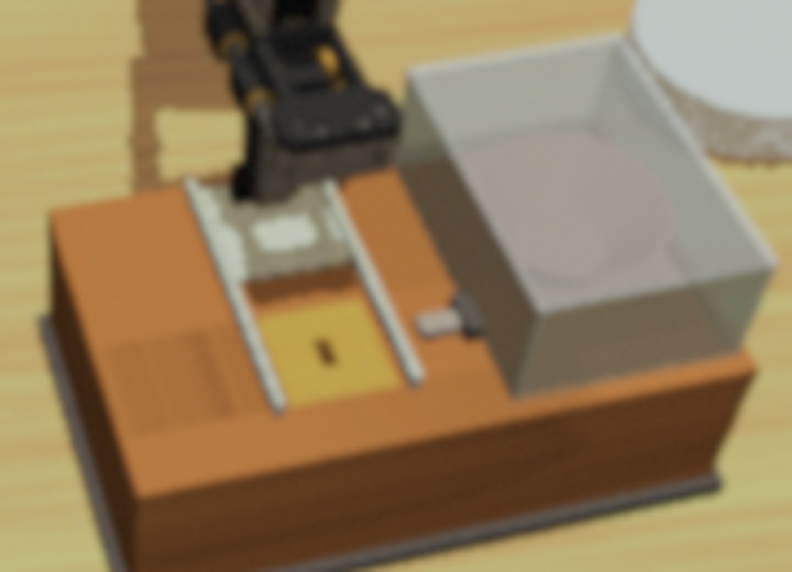

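The cover is open and at its stop (24 N reaction, tab at console x 0.5355), and the brass plate with the keyhole is visible. I'll release the tab and measure the keyhole from two wrist orientations.

Run:
```python
from h import *
from workcell import bot
bot.set_gripper(.45)
print(bot.current_ee_pos())
bot.line_to(W(.5355,-.0035,.20),max_speed=.2)
bot.set_gripper(1)
for i,p in enumerate((yaw,yaw+np.pi/2)):
    bot.goto(W(.6455,-.0045,.25),dr(p))
    c=bot.read_camera("wrist");pickle.dump(c,open(f"k{i}.pkl","wb"));cv2.imwrite(f"pics/k{i}.png",c["pixels"])
print(bot.current_clock(),bot.current_ee_pos(),bot.current_joints())
```

```text
[0.52752951 0.05153959 0.12167368]
12.575 [0.64217356 0.06252538 0.24994938] [-8.98583269e-02  3.19041592e-01  1.33790657e+00  4.26051168e-07
  1.48485365e+00 -1.76397910e+00]
```

View pics/k0.png

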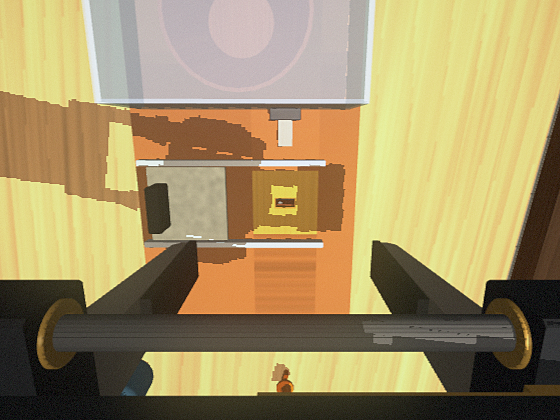

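View pics/k1.png

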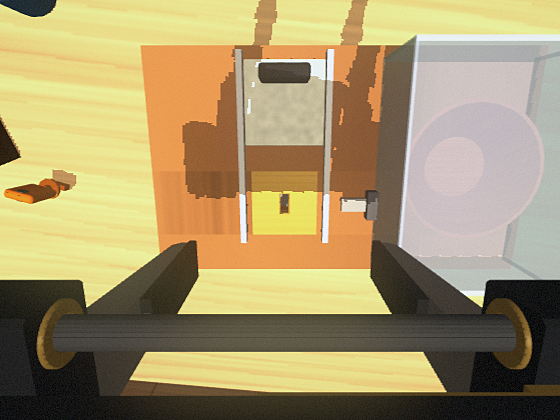

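Both views show the brass plate with the keyhole, at about (285,202) in k0 and (285,203) in k1. I'll zoom in and measure.

Run:
```python
from h import *
np.set_printoptions(precision=4,suppress=True)
o=[]
for i in(0,1):
    c=pickle.load(open(f"k{i}.pkl","rb"));im=c["pixels"]
    cr=im[160:250,240:330];o.append(cv2.resize(cr,None,fx=4.4,fy=4.4,interpolation=cv2.INTER_NEAREST))
    g=cr.max(2).astype(float);m=(g<(150 if i==0 else 140)).astype(np.uint8)
    n,l,st,ce=cv2.connectedComponentsWithStats(m[32:55,32:58]);
    for s,q in zip(st[1:],ce[1:]):
        if s[4]>20: 
            bx=(240+32+s[0]-.5+s[2]/2,160+32+s[1]-.5+s[3]/2)
            print(i,s,q+[272,192],onz(c,q[0]+272,q[1]+192,.11)[:2]@M,"bbox c",bx,onz(c,*bx,.11)[:2]@M)
    # plate
    hsv=cv2.cvtColor(im,cv2.COLOR_BGR2HSV);mb=((hsv[...,0]>20)&(hsv[...,0]<32)&(hsv[...,1]>150)).astype(np.uint8)
    r=np.zeros_like(mb);r[163:240,245:323]=1;mb*=r;mb=cv2.morphologyEx(mb,3,np.ones((25,25)))if 0 else mb
    n,l,st,ce=cv2.connectedComponentsWithStats(mb)
    x,y,w,h,_=st[1+np.argmax(st[1:,4])];
    P=np.array([onz(c,u,v,.11)[:2]@M for u,v in((x-.5,y-.5),(x+w-.5,y-.5),(x+w-.5,y+h-.5),(x-.5,y+h-.5))]);print("plate",x,y,w,h,P.tolist(),P.mean(0))
cv2.imwrite("pics/kk.png",np.hstack(o))
```

```text
0 [  4   6  19  10 129] [284.8062 202.1938] [ 0.6459 -0.0038] bbox c (np.float64(285.0), np.float64(202.5)) [ 0.6461 -0.0041]
plate 268 185 30 31 [[0.6301491415337446, 0.012707044932676295], [0.6574840027553088, 0.012721999418918672], [0.6577669382109796, -0.016432388141295634], [0.6298184088119124, -0.016453814374456834]] [ 0.6438 -0.0019]
1 [  8   2   9  19 127] [284.0079 203.1496] [ 0.6456 -0.0044] bbox c (np.float64(284.0), np.float64(203.0)) [ 0.6455 -0.0044]
plate 252 210 62 23 [[0.6516150150969219, -0.0345746626983345], [0.6516699769916239, 0.02303898182501533], [0.6740034795881964, 0.023481654288174374], [0.67394611214659, -0.03510017287834604]] [ 0.6628 -0.0058]
```

View pics/kk.png

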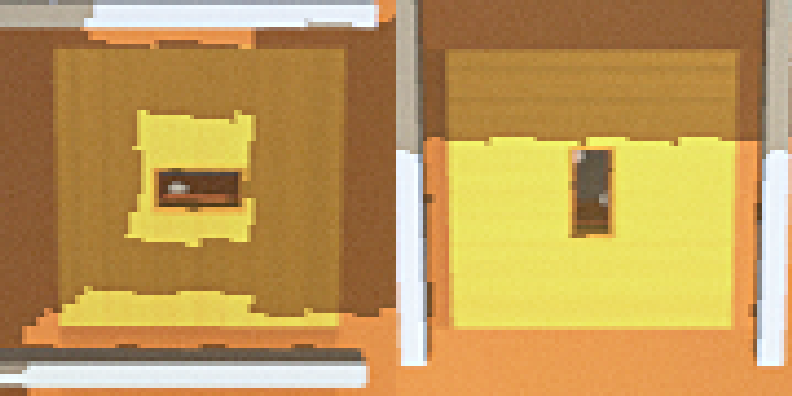

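Run:
```python
from h import *
from workcell import bot
for i,p in enumerate((.47-np.pi/2,.47)):
    bot.goto([.630,-.299,.22],dr(p))
    c=bot.read_camera("wrist");pickle.dump(c,open(f"y{i}.pkl","wb"));cv2.imwrite(f"pics/y{i}.png",c["pixels"][80:380])
print(bot.current_clock(),bot.current_ee_pos(),bot.current_joints())
```

```text
16.0167 [ 0.63004925 -0.298884    0.22003237] [-6.15751398e-01  4.71669736e-01  1.19946008e+00  2.49191263e-05
  1.47043915e+00 -1.08532464e+00]
```

View pics/y0.png

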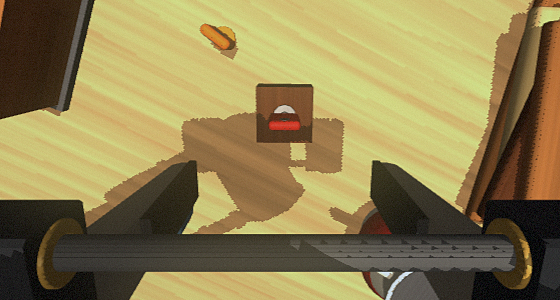

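View pics/y1.png

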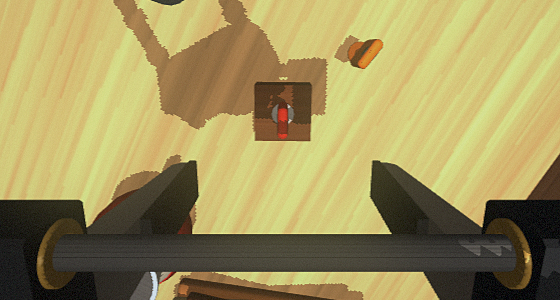

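The stand is at (284,195) in y0 and (282,192) in y1 in full-image rows. The key's thin axis lies along the jaws in y1, so that orientation is right for the grasp. I'll measure it precisely.

Run:
```python
from h import *
np.set_printoptions(precision=4,suppress=True)
o=[]
for i in(0,1):
    c=pickle.load(open(f"y{i}.pkl","rb"));im=c["pixels"]
    o.append(cv2.resize(im[155:235,245:325],None,fx=5,fy=5,interpolation=cv2.INTER_NEAREST))
    hsv=cv2.cvtColor(im,cv2.COLOR_BGR2HSV);red=((hsv[...,0]<8)|(hsv[...,0]>172))&(hsv[...,1]>180)
    for th in(60,150):
        m=(red&(hsv[...,2]>th)).astype(np.uint8);r=np.zeros_like(m);r[155:235,245:325]=1;m*=r
        cn=cv2.findContours(m,0,1)[0]
        if cn:
            b=max(cn,key=cv2.contourArea);rc=cv2.minAreaRect(b);print(i,th,rc,onz(c,*rc[0],.086))
            q=cv2.boxPoints(rc);P=np.array([onz(c,*k,.086)[:2] for k in q]);
            for a in range(2):
                v=P[a+1]-P[a];print("  edge",np.linalg.norm(v),np.arctan2(v[1],v[0]))
cv2.imwrite("pics/yy.png",np.hstack(o))
```

```text
0 60 ((284.4505920410156, 204.68544006347656), (31.0980167388916, 9.824808120727539), 2.38594388961792) [ 0.6301 -0.2992  0.086 ]
  edge 0.009144507121985912 0.4198205606220026
  edge 0.02816668459852548 -1.142144185983548
0 150 ((284.0, 205.0), (8.0, 30.0), 90.0) [ 0.6297 -0.2989  0.086 ]
  edge 0.027194711012525206 -1.0996316449336783
  edge 0.007452979661222743 -2.6599356727375554
1 60 ((282.5, 203.0), (30.0, 9.0), 90.0) [ 0.6287 -0.2985  0.086 ]
  edge 0.008079813293264774 0.46956434954830595
  edge 0.02785143825991919 -1.0991881140558826
1 150 ((282.0, 194.5), (13.0, 8.0), 90.0) [ 0.6247 -0.2917  0.086 ]
  edge 0.007182071451750077 0.46956434954830223
  edge 0.011922010156268984 -1.099889277062428
```

View pics/yy.png

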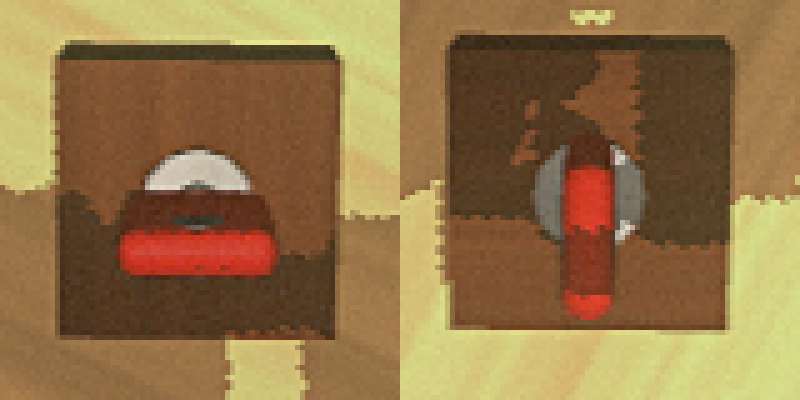

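Run:
```python
from h import *
from workcell import bot
np.set_printoptions(precision=4,suppress=True)
c=pickle.load(open("y1.pkl","rb"));c0=pickle.load(open("y0.pkl","rb"))
print(onz(c,282.1,193.3,.038),onz(c0,284.0,205.3,.086))
k=np.array([.6297,-.2990])
bot.set_gripper(.4,55)
bot.line_to([*k,.046],rot=dr(.47),max_speed=.15)
print(bot.current_ee_pos(),bot.current_contact_force())
bot.set_gripper(0,55)
print(bot.current_opening()*92,bot.current_contact_force(),bot.current_ft_torque(),bot.current_ee_pos())
bot.line_to([*k,.12],max_speed=.15)
print(bot.current_opening()*92,bot.current_contact_force(),bot.current_clock())
s=bot.read_camera("scene");cv2.imwrite("pics/s3.png",cv2.resize(s["pixels"][230:310,140:260],None,fx=5,fy=5))
```

```text
[ 0.6281 -0.2989  0.038 ] [ 0.6294 -0.2991  0.086 ]
[ 0.6306 -0.2996  0.0475] [ 0.4401 -0.1167  0.1266]
9.680117880709018 [-1.349  -0.3771  2.2858] [-0.0958  0.1469  0.0314] [ 0.6297 -0.2992  0.0463]
9.667918251405451 [-0.5625  0.2484 -2.1532] 19.4
```

View pics/s3.png

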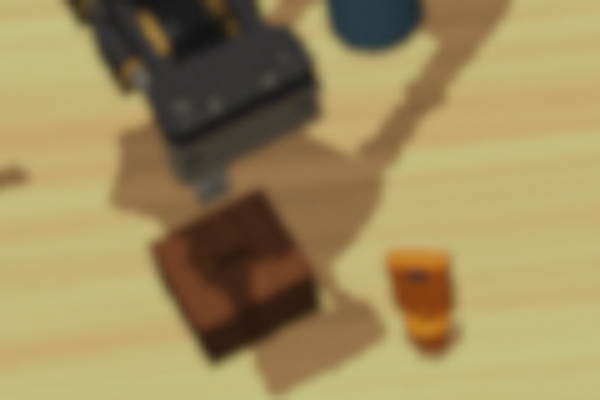

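The key is out of the stand and held (9.7 mm between the pads). I'll move it over the keyhole and look.

Run:
```python
from h import *
from workcell import bot
np.set_printoptions(precision=4,suppress=True)
k=[.6297,-.299]
bot.line_to([*k,.24],max_speed=.3)
P=yaw+np.pi/2
bot.goto(W(.646,-.0042,.22),dr(P))
bot.line_to(W(.646,-.0042,.156),max_speed=.15)
bot.hold(.2)
print(bot.current_ee_pos(),np.array(bot.current_ee_pos())[:2]@M,psi_of(bot.current_tool_rot())-P,bot.current_contact_force(),bot.current_ft_torque(),bot.current_clock())
for n in("wrist","scene","side"):
    c=bot.read_camera(n);pickle.dump(c,open(f"i_{n}.pkl","wb"));im=c["pixels"]
    u,v=map(int,proj(c,W(.646,-.0042,.12)));print(n,u,v)
    cr=im[max(0,v-60):v+60,u-70:u+70];cv2.imwrite(f"pics/i_{n}.png",cv2.resize(cr,None,fx=5,fy=5,interpolation=cv2.INTER_CUBIC))
```

```text
[0.644  0.0627 0.1577] [ 0.647  -0.0045] -0.0001612167382005758 [-0.0257  0.3843 -0.2879] [ 0.0575 -0.1734 -0.0298] 22.1333
wrist 284 234
scene 339 246
side 239 196
```

View pics/i_wrist.png

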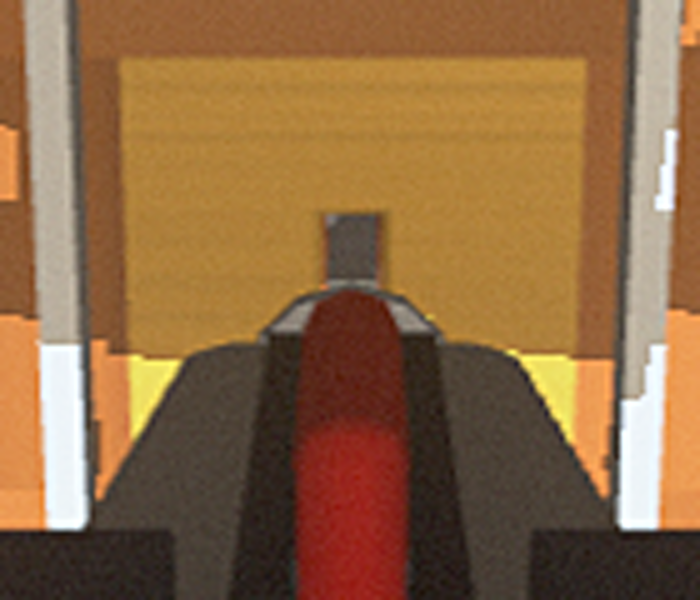

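View pics/i_scene.png

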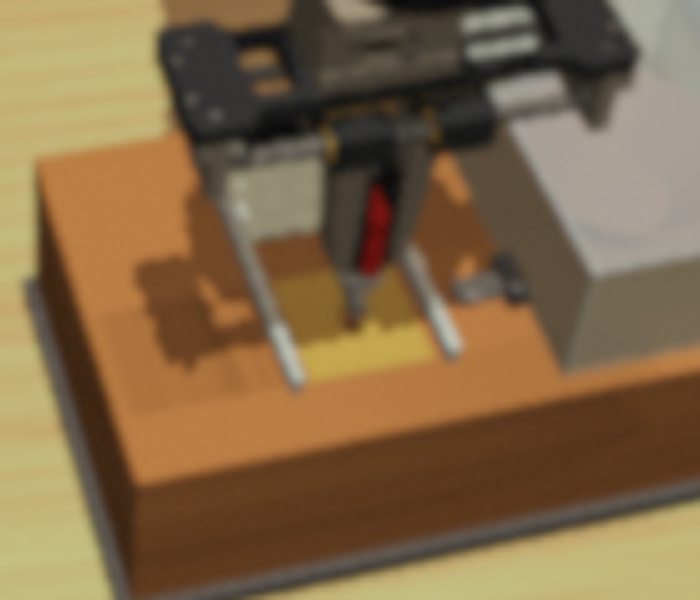

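View pics/i_side.png

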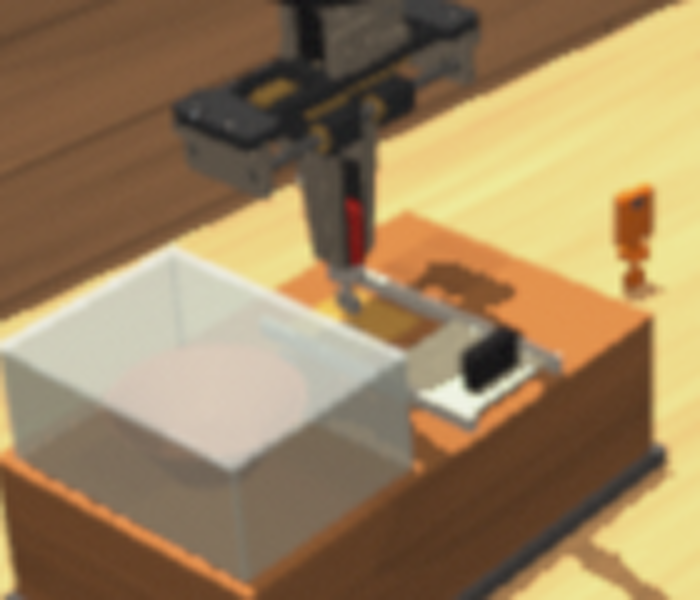

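The tip sits over the keyhole, within about 0.5 mm across. I'll descend with force monitoring.

Run:
```python
from h import *
from workcell import bot
np.set_printoptions(precision=4,suppress=True)
P=yaw+np.pi/2
x,y=.646,-.0040
bot.line_to(W(x,y,.151),rot=dr(P),max_speed=.05)
bot.hold(.1)
f0=np.array(bot.current_contact_force());print(f0)
z=.151
while z>.1375:
    z-=.0015;bot.line_to(W(x,y,z),max_speed=.03)
    f=np.array(bot.current_contact_force())-f0;p=np.array(bot.current_ee_pos())
    print(round(z,4),np.r_[M.T@f[:2],f[2]],p[:2]@M,p[2])
    if f[2]>6:break
print(bot.current_clock())
```

```text
[-0.6808 -0.0785 -0.2145]
0.1495 [-0.0647 -0.5363  0.0633] [ 0.6459 -0.004 ] 0.14934832202514922
0.148 [ 0.0435  0.0904 -0.0369] [ 0.6459 -0.004 ] 0.14785206802196518
0.1465 [ 0.5317 -0.635  -0.42  ] [ 0.6459 -0.004 ] 0.14632904670272753
0.145 [ 0.9021 -0.2961  0.3576] [ 0.6459 -0.004 ] 0.14484142687517101
0.1435 [ 0.3715  0.041  -0.3143] [ 0.6459 -0.004 ] 0.14330421805953092
0.142 [ 0.6254 -0.488  -0.3764] [ 0.6459 -0.004 ] 0.14185921940081236
0.1405 [-0.1841  0.6039 -0.3491] [ 0.6459 -0.004 ] 0.1403258831701282
0.139 [ 0.2253 -0.3382 -0.3743] [ 0.6459 -0.004 ] 0.13885647547417374
0.1375 [ 0.9259  0.6311 -1.1421] [ 0.6459 -0.004 ] 0.1373288254931811
24.8833
```

It went in freely to about 10 mm. Next come the pins, with a to-and-fro twist.

Run:
```python
from h import *
from workcell import bot
np.set_printoptions(precision=4,suppress=True)
P=yaw+np.pi/2
x,y=.646,-.0040
f0=np.array([-.68,-.08,-.21]);z=.1375;s=1;t0=bot.current_clock()
hist=[]
while bot.current_clock()-t0<11:
    z=max(z-.0012,bot.current_ee_pos()[2]-.005)
    s=-s;bot.line_to(W(x,y,z),rot=dr(P+s*.105),max_speed=.03)
    f=np.array(bot.current_contact_force())-f0;p=np.array(bot.current_ee_pos())
    print(round(bot.current_clock(),2),round(z,4),np.r_[M.T@f[:2],f[2]],round(p[2],5),round(psi_of(bot.current_tool_rot())-P,3),round(bot.current_ft_torque()[2],2))
    if p[2]<.1235 and f[2]>8: break
    if f[2]>30: break
print(bot.current_clock(),bot.current_opening()*92)
```

```text
25.14 0.1363 [ 1.0517 -0.1332 -0.4093] 0.13631 -0.103 -0.02
25.5 0.1351 [ 0.805  -0.6751 -0.2294] 0.13522 0.103 -0.0
25.86 0.1339 [ 0.5384 -1.6243  0.693 ] 0.13404 -0.103 -0.04
26.22 0.1327 [ 0.2441 -2.3117  0.7167] 0.13291 0.103 0.05
26.57 0.1315 [ 0.9702 -3.0294  1.5351] 0.13164 -0.103 0.02
26.93 0.1303 [ 0.2489 -3.0146  4.2354] 0.13108 0.103 -0.02
27.29 0.1291 [ 0.9407 -3.7832  3.907 ] 0.12955 -0.103 -0.03
27.65 0.1279 [ 0.8056 -2.1034  6.3453] 0.12909 0.107 -0.09
28.01 0.1267 [ 1.7636 -2.6558  2.2121] 0.12671 -0.101 0.04
28.37 0.1255 [ 2.2052 -4.3634  0.2862] 0.12513 0.104 -0.12
28.73 0.1243 [-0.6094 -4.7887  0.9062] 0.12397 -0.103 -0.03
29.08 0.1231 [ 0.0735 -4.4976  3.0886] 0.12329 0.103 -0.11
29.44 0.1219 [-0.3255 -4.4914  4.8972] 0.12229 -0.105 0.02
29.8 0.1207 [-1.625  -4.6162  9.8999] 0.12225 0.105 -0.04
29.8 9.861000059555563
```

It is fully home: it stalls at TCP z 0.1222 with about 10 N, where 0.122 was expected. I'll now turn it clockwise in steps while pushing.

Run:
```python
from h import *
from workcell import bot
np.set_printoptions(precision=4,suppress=True)
P=yaw+np.pi/2
x,y,z=.646,-.0050,.1203
f0=np.array([-.68,-.08,-.21])
bot.line_to(W(x,y,z),rot=dr(P),max_speed=.03)
a=0
while a<1.80:
    a+=.15 if a<1.4 else .05
    bot.line_to(W(x,y,z),rot=dr(P-a),max_speed=.03)
    f=np.array(bot.current_contact_force())-f0;p=np.array(bot.current_ee_pos())
    t=bot.current_ft_torque()[2]
    print(round(bot.current_clock(),2),round(a,2),"act",round(P-psi_of(bot.current_tool_rot()),3),np.r_[M.T@f[:2],f[2]],p[:2]@M,round(p[2],5),round(t,3),round(bot.current_opening()*92,2))
    if abs(t)>1.0: break
    if f[2]<-5 or np.hypot(*f[:2])>30: break
```

```text
30.36 0.15 act 0.15 [-1.8068 -1.6098 11.6459] [ 0.6466 -0.0044] 0.12227 -0.049 9.88
30.66 0.3 act 0.3 [-2.8051 -2.6948 10.5501] [ 0.6466 -0.0045] 0.12226 -0.004 9.65
30.96 0.45 act 0.45 [-2.8945 -3.5245 10.9519] [ 0.6466 -0.0046] 0.12228 0.091 9.5
31.26 0.6 act 0.6 [-2.5396 -3.3439 10.8889] [ 0.6465 -0.0047] 0.12226 0.113 9.75
31.56 0.75 act 0.75 [-2.9966 -3.1471 10.2219] [ 0.6465 -0.0048] 0.12227 0.037 9.69
31.86 0.9 act 0.9 [-2.3914 -4.2277 11.0411] [ 0.6464 -0.0049] 0.12226 0.08 9.58
32.16 1.05 act 1.05 [-2.6318 -3.1346 10.3166] [ 0.6463 -0.0049] 0.12225 0.048 9.67
32.46 1.2 act 1.2 [-3.6024 -3.1641 10.5395] [ 0.6462 -0.0049] 0.12227 0.083 9.95
32.76 1.35 act 1.35 [-3.6878 -3.4449 11.9515] [ 0.6461 -0.005 ] 0.12224 0.103 9.7
33.06 1.5 act 1.5 [-3.9986 -3.8236 12.6104] [ 0.646 -0.005] 0.12228 0.087 9.87
33.31 1.55 act 1.55 [-4.7991 -4.4307 12.0194] [ 0.646 -0.005] 0.12226 0.188 10.04
33.56 1.6 act 1.6 [-4.6782 -4.2722 12.3109] [ 0.646 -0.005] 0.12227 0.159 9.98
33.81 1.65 act 1.65 [-4.7963 -2.7759 12.1242] [ 0.6459 -0.0049] 0.12226 0.066 9.69
34.06 1.7 act 1.7 [-4.9368 -3.2823 11.9851] [ 0.6459 -0.005 ] 0.12226 0.225 9.47
34.31 1.75 act 1.749 [-5.2466 -3.7189 12.3445] [ 0.6459 -0.0049] 0.12225 0.273 9.86
34.56 1.8 act 1.799 [-5.2524 -4.1447 12.2608] [ 0.6459 -0.005 ] 0.12226 0.6 9.63
```

Run:
```python
from h import *
from workcell import bot
np.set_printoptions(precision=4,suppress=True)
P=yaw+np.pi/2
x,y,z=.646,-.0050,.1203
def rd():
    f=np.array(bot.current_contact_force());p=np.array(bot.current_ee_pos())
    print(round(bot.current_clock(),2),"act",round(P-psi_of(bot.current_tool_rot()),4),f,p[2],round(bot.current_ft_torque()[2],3),round(bot.current_opening()*92,2))
rd();bot.hold(.5);rd()
bot.line_to(W(x,y,z),rot=dr(P-1.83),max_speed=.03);rd();bot.hold(.5);rd();bot.hold(.5);rd()
for n in("wrist","scene"):
    c=bot.read_camera(n);im=c["pixels"]
    u,v=map(int,proj(c,W(.646,-.0042,.12)))
    cv2.imwrite(f"pics/f_{n}.png",cv2.resize(im[max(0,v-60):v+60,u-70:u+70],None,fx=5,fy=5,interpolation=cv2.INTER_CUBIC))
    if n=="scene":cv2.imwrite("pics/f_full.png",im)
```

```text
34.56 act 1.7986 [-5.4738 -4.7475 12.0508] 0.12226317985333819 0.6 9.63
35.06 act 1.7985 [-6.2691 -4.4213 12.1512] 0.12228528431567877 0.568 9.45
35.31 act 1.8281 [-4.7323 -4.0018 10.6579] 0.1222527607720332 0.776 9.77
35.81 act 1.8279 [-5.4596 -3.928  12.279 ] 0.12224474569363969 0.766 9.35
36.31 act 1.828 [-4.828  -4.6915 12.8701] 0.12224723368307841 0.765 9.86
```

View pics/f_wrist.png

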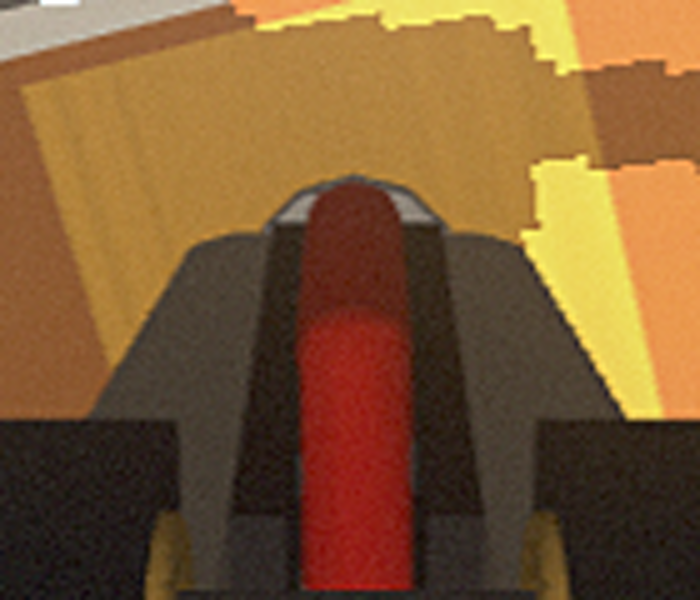

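View pics/f_scene.png

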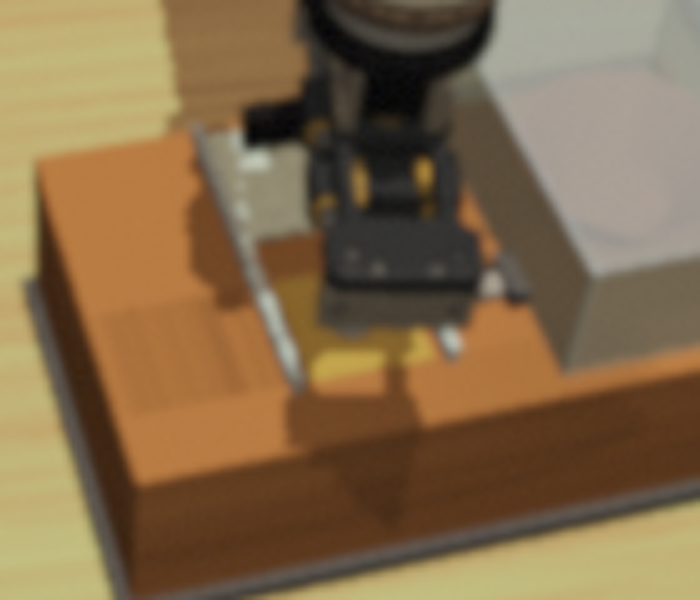

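View pics/f_full.png

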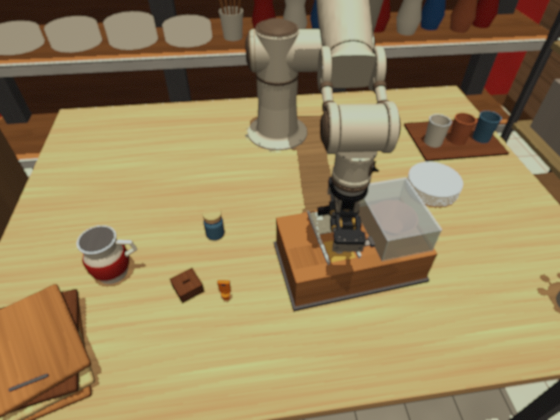

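The key is turned 1.83 rad at the gripper. The moment rose steeply after 1.75 rad and holds steady at 0.77 N m, so the stop is reached. It is seated at z 0.1222 with about 12 N of push. The cover is still open, and the jar, jug and plates are where they started in the image.

Run:
```python
from workcell import bot
bot.job_done();print(bot.current_clock())
```

```text
the job is handed in; nothing more can be done
the job is handed in; nothing more can be done
```

I slid the cover open, put the red key from the stand fully into the lock and turned it clockwise to its stop. I handed the job in at about 36.5 s with the key still gripped, pushed in and turned.

- **Cover:** I pulled it by its tab until it stopped, with about 25 N of reaction. In the last picture it is still open.
- **Key in:** it passed the pins with a twist of about 6° each way, at no more than about 6 N. It seated at TCP height 0.1222 m, where 0.122 was expected, and was held down with about 12 N.
- **Key turned:** the gripper turned 1.83 rad. The moment rose steeply after about 1.75 rad and held steady at 0.77 N m, which I took as the stop.
- **Bystanders:** by eye, the jar, jug and plates look unmoved in the last scene picture.

**Not fully confirmed:** I could not see the lock cylinder itself. The stop came about 0.08 rad later than 1.57 rad plus the stated 0.1 rad of play. I put that down to give in the grip, so the full quarter turn rests on the moment reading.

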